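# Shut and bolt the wood-type chest

### The job

The lid of the wood-type chest is standing ajar. Press it fully shut, then bolt it: push the knob along its slot towards the keeper until the bolt is fully home, and push the knob over sideways into the notch, as far down as it goes. Only push, do not lift the lid open, and leave the tins and the ink roller around it where they are.

Things in the scene. Friction and masses are not known exactly. Their poses are not given: they have to be found in the camera images.
- chest: Dark wooden chest, 320 mm deep (x), 380 mm wide (y), 120 mm high, heavy, fixed. Origin: middle of its underside; x runs from its front to its back (hinge) side, y to the left as the robot sees it, z up; the front faces the robot at yaw 0. The top is a fixed front board (x -160 to -84 mm) and behind it the lid, flush when shut.
- lid (a joint): Opening angle of the lid (rad): 0 shut, grows as its front edge rises. The lid is 227 mm deep, 352 mm wide, hinged about chest y on the line x 145 mm, z 120 mm of the chest. Stiff hinges: it stays where it is left; pushing its front edge down takes about 3 to 8 N.
- lid_edge (a point): Middle of the lid's front edge, on its top face (moves with the lid). Axes as the chest's when the lid is shut, x to the hinge.
- bolt (a joint): Travel of the bolt towards the chest's front (m): 0 drawn back, 0.060 home through the keeper; takes about 3 N, stays where left. A 16 mm steel rod along chest x at y 0, axis 17 mm above the lid's face, in the barrel.
- knob (a joint): Angle of the knob about the bolt's axis (rad): 0 square up from the lid, in the long slot (about 0.1 play); grows as it is turned over to chest -y; 1.35 at the notch's bottom. Turns only with the bolt within 3 mm of home; the notch then stops the bolt sliding back. Takes about 2 N at the ball, stays where left. Push it from the side past about 1 rad before pressing from above, or it jams.
- knob_ball (a point): Centre of the knob's steel ball, 22 mm across, on a 10 mm stem, 40 mm from the bolt's axis. With the lid shut and the knob upright: 57 mm above the lid's face, 94.5 mm less the bolt's travel behind the lid's front edge, chest y 0. Its axes turn with the knob: z outward along the stem, x as the chest's.
- small_tin_mid (a point): Centre of a small flat steel tin, 63 mm across and 40 mm high, loose on the chest's front board at its left end (chest +y). A bystander.
- brayer_roll (a point): Middle of the rubber roll (38 mm thick, 100 mm long) of a hand ink roller with a wooden handle, lying on the table beside the chest's right end (chest -y). A bystander.
- ink_can_mid (a point): Centre of an ink can, 90 mm across and 95 mm high, on the table beside the chest's left end (chest +y). A bystander.
- keeper_top (a point): Crown of the keeper, a steel arch 28 mm wide (y), 25 mm long (x) and 32 mm high, fixed on the chest's front board at chest x -125 to -100 mm, y 0; the point is the middle of its top. Axes as the chest's.
- barrel_top (a point): Middle of the top of the bolt's steel barrel, screwed on the lid: 28 mm wide, 31 mm high above the lid's face, from 8 to 125 mm behind the lid's front edge, at y 0. Its L-shaped slot runs straight along the top for the whole stroke and, at the front end, turns down the side that faces chest -y (the notch).

How it is judged:
By the outcome, as a careful person would: the job done as asked, in the order asked, and still so for the second after the job is handed in, with the robot touching nothing.
It also fails if it takes over 61 s, if anything falls off the work surface, if the arm or the gripper's body presses on something with over 40 N, if the wrist force passes 120 N, or if a joint passes its speed limit or range.

### The arm

A 6-joint arm with a two-finger parallel gripper is mounted at the origin on the work surface. World frame = base frame: x ahead of the robot, y to its left, z up, the work surface at z = 0. Lengths are in m, angles in rad, forces in N, time in s.
With the tool pointing down it reaches from about 0.3 to 0.825 m from the base axis. Payload 5.4 kg.
Tool frame: the origin (TCP) lies between the finger pads; the fingertips stand 8 mm ahead of it and the grasp point (between the pads) lies 11 mm behind it; z points along the fingers, x is the direction in which the jaws open and shut, and the axes are right-handed (so a half turn about z gives the same grasp; the last joint's range is limited). The gripper opens to 92 mm and grips with 3 to 60 N. Pads are 20 mm wide; open, the fingers measure 128 mm over their backs; the gripper's body (75 mm by 189 mm) begins 69 mm behind the grasp point.
Start: joints at [-1.39, 0.158, 1.597, -0, 1.386, -0.21], TCP at [0.219, -0.532, 0.223] pointing down, gripper open.
Joint ranges: [-2.91, 2.91], [-0.94, 2.29], [0.18, 2.7], [-1.29, 4.43], [0.17, 2.64], [-3, 3]. Speed limits (rad/s): [2.57, 2.57, 3.14, 3.14, 3.14, 3.14].

### API

Orientations are given as a 3x3 rotation matrix whose columns are the frame's x, y, z axes.
In Python, from cell import robot gives the robot as it stands.
- The arm moves only by the tool servo_tool, never from a script. Its argument "motion" is one flat list of numbers, 6 for each row, row after row: the shift along the tool's x, y, z as a fraction of full scale, then the turn, a rotation vector about the tool's x, y, z as a fraction of full scale. In form: [x, y, z, wx, wy, wz, x, y, z, wx, wy, wz, ...]. A call has 1 to 20 rows; each row is the pose to reach, as a shift and turn from the pose commanded when the call began, along the tool's axes at that moment; what a row does not reach only later rows make up. Full scale, the value 1, is 0.75 m for a shift and 2 rad for a turn. A row lasts 1/12 s, in which the tool goes at most 41.7 mm and 7.16 degrees, less where a joint would pass 70% of its speed; a pose out of reach is approached as far as the arm can. A call with a number of a shift or a turn outside -1 to 1 is refused whole. A call with a gripper value outside its range is refused whole. "fingers" is the closure, from 0 (fully open) to 1 (shut), set as the call begins (left out, the last holds). The fingers move at their own pace and stop on an object; the grip force is fixed at half the most. Time passes only in rows, so rows that repeat a pose let the fingers close. It gives the time, the measured TCP pose, the force and the opening at its end, in the units of the state.
- robot.observe(): the state, without advancing time (a new reading comes with each control period).
- robot.get_image(name): name is "scene" or "top" or "wrist"; returns a dict with "pixels" (384x512x3 uint8, red, green, blue), "fx", "fy", "cx", "cy" (pixels), "k1" (the pictures are not rectified: a ray, as slopes to the right and down, at radius r is drawn at 1 + k1 r^2 times it, then the intrinsics apply), "world_from_camera" (4x4, takes a point from camera to world coordinates); the wrist camera has in their place "hand_eye" (4x4, takes a point from camera to tool coordinates, whose origin is the TCP and whose axes are the tool frame's). Camera axes: x right, y up, looking along -z (the intrinsics and any distortion apply to the point x, -y, -z); pixel columns grow to the right and rows downward; lengths in m; the calibration is good to about 2 mm. A picture is of the moment at which its call begins: read the wrist's pose just before it. There is no depth.
- robot.hand_in(): hands the job in, once; it reports no verdict.
The state is a dict: "time_s": time; "qpos": joint angles; "dq": joint speeds; "tau": joint torques, N m; "tool_pos": TCP position; "ee_rot": TCP orientation; "wrist_force": force on the tool from outside, world axes, zero at the start; "moment": the same for the moment, N m; "opening": opening from 0.0 (shut) to 1.0 (fully open).
Only numpy, scipy, OpenCV 4.12 (cv2) and the standard library are available. Lean on these libraries where they do the work, as an engineer would, in place of code of your own. Each camera call takes 0.05 s, during which the arm holds its last target.

## Working session

There is one attempt and no reset: what is moved stays moved. The work goes in short steps, Python scripts to look and compute and a tool call to move; the robot and the scene stay as the last step left them, time stands still between calls to the robot, and variables do not carry over. Pictures are saved under pics/ and viewed, and the job is handed in when it is done.

Besides the shell and the picture viewer there is one more tool, called in YAML: its name, and indented under it one key for each argument. servo_tool: Moves the arm, as the interface text tells. Its arguments: {"type":"object","properties":{"motion":{"type":"array","items":{"type":"number"}},"fingers":{"type":"number"}},"required":["motion"]}

```bash
mkdir -p pics; python3 - <<'E'
from cell import robot
import cv2,pickle
s=robot.observe();print(s)
for n in("scene","top","wrist"):
    d=robot.get_image(n);pickle.dump(d,open(f"pics/{n}0.pkl","wb"))
    cv2.imwrite(f"pics/{n}0.png",d["pixels"][:,:,::-1])
    print(n,{k:v for k,v in d.items() if k!="pixels"})
E
```

```text
{'time_s': 0.0, 'qpos': array([-1.39012000e+00,  1.59029364e-01,  1.59823480e+00, -1.84353588e-05,
        1.38617483e+00, -2.10134508e-01]), 'dq': array([ 0.0006595 ,  0.00135046, -0.00211785,  0.00072819, -0.00090819,
       -0.00076565]), 'tau': array([-3.37179326e-04, -3.85568261e+01, -3.22109914e+01,  7.01557402e-02,
        3.74993845e-02, -9.03274145e-05]), 'tool_pos': array([ 0.21888444, -0.5310512 ,  0.22162868]), 'ee_rot': array([[ 3.80941070e-01, -9.24599253e-01, -3.49603541e-04],
       [-9.24597549e-01, -3.80941053e-01,  1.81302141e-03],
       [-1.80949658e-03, -3.67411738e-04, -9.99998295e-01]]), 'wrist_force': array([0.38002213, 0.39636794, 0.09730011]), 'moment': array([ 0.02956035,  0.03160725, -0.02865439]), 'opening': 0.999267055698594}
scene {'fx': 414.24086095052047, 'fy': 414.24086095052047, 'cx': 264.4526521905147, 'cy': 192.6027412430861, 'k1': -0.10019514950131964, 'world_from_camera': array([[-0.83639445, -0.44887677,  0.3145695 ,  0.91267824],
       [ 0.5479354 , -0.66949201,  0.50154487,  0.53059373],
       [-0.01453007,  0.59185311,  0.80591487,  0.927
[... 360 characters left out ...]
7633e-02,
         3.83505439e-02],
       [ 7.78003284e-04,  2.08854305e-01,  9.77946458e-01,
         1.05180568e+00],
       [ 0.00000000e+00,  0.00000000e+00,  0.00000000e+00,
         1.00000000e+00]])}
wrist {'fx': 278.01408728220486, 'fy': 278.01408728220486, 'cx': 255.72427801665174, 'cy': 190.85849560061246, 'k1': 0.008761182042580945, 'hand_eye': array([[ 9.99999669e-01, -4.68593569e-04, -6.65508387e-04,
        -5.28747994e-04],
       [-6.23472368e-04, -9.66616095e-01, -2.56228290e-01,
        -7.24918522e-02],
       [-5.23224189e-04,  2.56228620e-01, -9.66616067e-01,
        -1.61683987e-01],
       [ 0.00000000e+00,  0.00000000e+00,  0.00000000e+00,
         1.00000000e+00]])}
```

View pics/scene0.png

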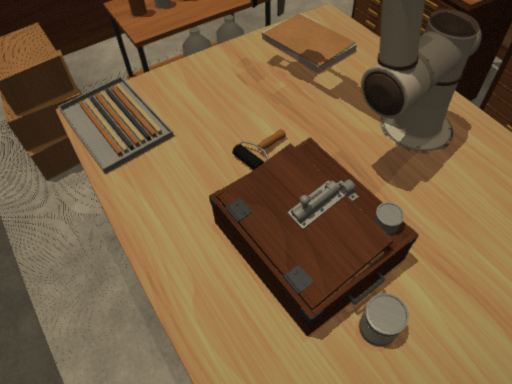

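View pics/top0.png

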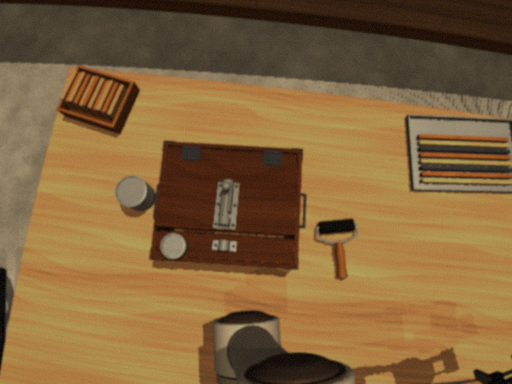

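```bash
python3 - <<'E'
import cv2
a=cv2.imread("pics/scene0.png")[130:330,200:420];cv2.imwrite("pics/s0z.png",cv2.resize(a,None,fx=3,fy=3,interpolation=cv2.INTER_CUBIC))
a=cv2.imread("pics/top0.png")[130:280,140:320];cv2.imwrite("pics/t0z.png",cv2.resize(a,None,fx=4,fy=4,interpolation=cv2.INTER_CUBIC))
E
```

```text
(no output)
```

View pics/s0z.png

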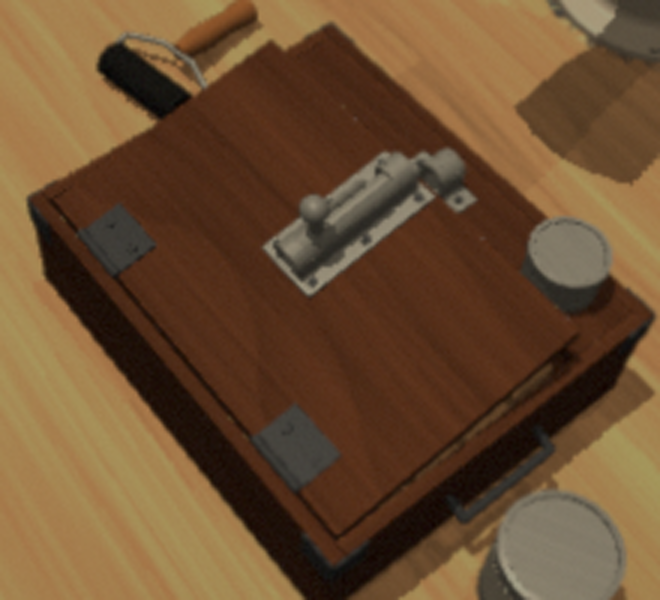

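View pics/t0z.png

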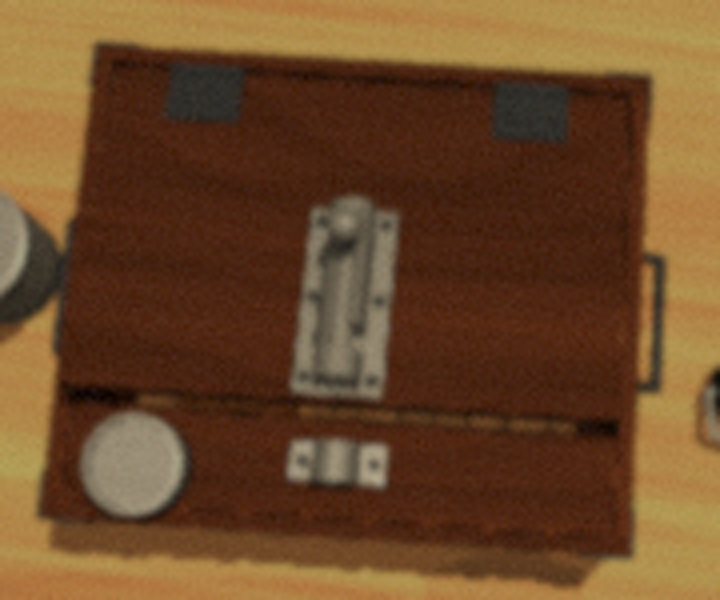

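```bash
cat > h.py <<'E'
import numpy as np,pickle,cv2
from scipy.optimize import least_squares
def ray(d,uv,T=None):
    T=d["world_from_camera"] if T is None else T
    K=np.array([[d["fx"],0,d["cx"]],[0,d["fy"],d["cy"]],[0,0,1.]])
    p=cv2.undistortPoints(np.array([[uv]],float),K,np.array([d["k1"],0,0,0,0.]))[0,0]
    return T[:3,3],T[:3,:3]@np.array([p[0],-p[1],-1])
def onz(d,uv,z,T=None):
    o,v=ray(d,uv,T);return o+v*(z-o[2])/v[2]
def tri(rs):
    A=0;b=0
    for o,v in rs:
        v=v/np.linalg.norm(v);P=np.eye(3)-np.outer(v,v);A=A+P;b=b+P@o
    return np.linalg.solve(A,b)
E
python3 - <<'E'
from h import *
t=pickle.load(open("pics/top0.pkl","rb"));s=pickle.load(open("pics/scene0.pkl","rb"))
tz=lambda x,y:(140+x/4-.375,130+y/4-.375)
sz=lambda x,y:(200+x/3-.33,130+y/3-.33)
C=np.array([[.16,.19],[.16,-.19],[-.16,-.19],[-.16,.19]])
pt=[onz(t,tz(*p),.12) for p in[(97,45),(650,77),(630,553),(42,517)]]
ps=[onz(s,sz(*p),.12) for p in[(335,565),(32,200),(330,25),(650,318)]]
def fit(P):
    f=lambda q:(np.c_[C[:,0]*np.cos(q[2])-C[:,1]*np.sin(q[2])+q[0],C[:,0]*np.sin(q[2])+C[:,1]*np.cos(q[2])+q[1]]-np.array(P)[:,:2]).ravel()
    r=least_squares(f,[.5,0,0]);return r.x,np.abs(r.fun).max()
print(np.round(pt,3),np.round(ps,3));print(fit(pt),fit(ps))
ball=tri([ray(t,tz(346,221)),ray(s,sz(315,209))]);print("ball",ball)
print("ball resid", [np.linalg.norm(np.cross(ball-o,v/np.linalg.norm(v))) for o,v in (ray(t,tz(346,221)),ray(s,sz(315,209)))])
print("lidFL",tri([ray(t,tz(66,385)),ray(s,sz(578,340))]))
print("keeper",onz(t,tz(337,462),.152),onz(s,sz(447,163),.152))
print("tin",onz(t,tz(134,464),.16),onz(s,sz(570,255),.16))
E
```

```text
[[ 0.686  0.336  0.12 ]
 [ 0.709 -0.042  0.12 ]
 [ 0.393 -0.061  0.12 ]
 [ 0.368  0.316  0.12 ]] [[ 0.69   0.339  0.12 ]
 [ 0.712 -0.035  0.12 ]
 [ 0.397 -0.056  0.12 ]
 [ 0.378  0.321  0.12 ]]
(array([0.53889449, 0.13706833, 0.06188206]), np.float64(0.0018017241298728878)) (array([0.54431369, 0.14220476, 0.05843986]), np.float64(0.004582005006727452))
ball [0.56706629 0.13973914 0.19911583]
ball resid [np.float64(0.0011928721116124645), np.float64(0.0011928721116124228)]
lidFL [0.45125154 0.3091728  0.14257594]
keeper [0.4256349  0.12869129 0.152     ] [0.43108433 0.13764857 0.152     ]
tin [0.40818784 0.25221772 0.16      ] [0.41539373 0.25876973 0.16      ]
```

```bash
cat >> h.py <<'E'
from scipy.spatial.transform import Rotation as R
CX,CY,YAW=.540,.138,.0605
def w(x,y,z):
    c,s=np.cos(YAW),np.sin(YAW);return np.array([CX+c*x-s*y,CY+s*x+c*y,z])
def rot(yaw): # tool x at world angle yaw, z down
    c,s=np.cos(yaw),np.sin(yaw);return np.array([[c,s,0],[s,-c,0],[0,0,-1.]])
def mv(p,Rt):
    from cell import robot
    s=robot.observe();M=s["ee_rot"]
    return np.round(M.T@(p-s["tool_pos"])/.75,4),np.round(R.from_matrix(M.T@Rt).as_rotvec()/2,4)
def chest(p):
    c,s=np.cos(YAW),np.sin(YAW);d=np.array(p)-[CX,CY,0];return np.round([c*d[0]+s*d[1],-s*d[0]+c*d[1],p[2]],4)
E
python3 -c "
from h import *
print(mv(np.array([.36,-.25,.30]),rot(-1.18+1.4)))"
```

```text
(array([-0.2752, -0.3168, -0.1037]), array([-6.e-04,  5.e-04, -7.e-01]))
```

servo_tool:
  motion: [0, 0, -0.05, 0, 0, -0.05, -0.2752, -0.3168, -0.104, -0.0006, 0.0005, -0.7, -0.2752, -0.3168, -0.104, -0.0006, 0.0005, -0.7, -0.2752, -0.3168, -0.104, -0.0006, 0.0005, -0.7, -0.2752, -0.3168, -0.104, -0.0006, 0.0005, -0.7, -0.2752, -0.3168, -0.104, -0.0006, 0.0005, -0.7, -0.2752, -0.3168, -0.104, -0.0006, 0.0005, -0.7, -0.2752, -0.3168, -0.104, -0.0006, 0.0005, -0.7, -0.2752, -0.3168, -0.104, -0.0006, 0.0005, -0.7, -0.2752, -0.3168, -0.104, -0.0006, 0.0005, -0.7, -0.2752, -0.3168, -0.104, -0.0006, 0.0005, -0.7, -0.2752, -0.3168, -0.104, -0.0006, 0.0005, -0.7, -0.2752, -0.3168, -0.104, -0.0006, 0.0005, -0.7, -0.2752, -0.3168, -0.104, -0.0006, 0.0005, -0.7]
  fingers: 1

```text
time_s: 1.32
tool_pos: [0.36, -0.2501, 0.3004]
ee_rot: [[0.976, 0.217, 0.0], [0.217, -0.976, -0.001], [-0.0, 0.001, -1.0]]
wrist_force: [-0.4, -0.5, -0.1]
opening: 0.012
```

```bash
python3 -c "
from h import *
print(mv(w(-.06,-.09,.28),rot(np.pi/2+YAW)))"
```

```text
(array([ 0.2486, -0.3473,  0.0268]), array([ 4.000e-04,  4.000e-04, -7.065e-01]))
```

servo_tool:
  motion: [0.2486, -0.3473, 0.0268, 0.0004, 0.0004, -0.7065, 0.2486, -0.3473, 0.0268, 0.0004, 0.0004, -0.7065, 0.2486, -0.3473, 0.0268, 0.0004, 0.0004, -0.7065, 0.2486, -0.3473, 0.0268, 0.0004, 0.0004, -0.7065, 0.2486, -0.3473, 0.0268, 0.0004, 0.0004, -0.7065, 0.2486, -0.3473, 0.0268, 0.0004, 0.0004, -0.7065, 0.2486, -0.3473, 0.0268, 0.0004, 0.0004, -0.7065, 0.2486, -0.3473, 0.0268, 0.0004, 0.0004, -0.7065, 0.2486, -0.3473, 0.0268, 0.0004, 0.0004, -0.7065, 0.2486, -0.3473, 0.0268, 0.0004, 0.0004, -0.7065, 0.2486, -0.3473, 0.0268, 0.0004, 0.0004, -0.7065, 0.2486, -0.3473, 0.0268, 0.0004, 0.0004, -0.7065, 0.2486, -0.3473, 0.0268, 0.0004, 0.0004, -0.7065, 0.2486, -0.3473, 0.0268, 0.0004, 0.0004, -0.7065]

```text
time_s: 2.48
tool_pos: [0.4851, 0.0444, 0.28]
ee_rot: [[-0.059, 0.998, -0.0], [0.998, 0.059, -0.0], [-0.0, -0.0, -1.0]]
wrist_force: [-0.4, 0.4, 0.1]
opening: -0.0
```

```bash
python3 - <<'E'
from h import *
from cell import robot
s=robot.observe();print(s["time_s"],chest(s["tool_pos"]),mv(w(-.06,-.09,.28),rot(np.pi/2+YAW)))
T=np.eye(4);T[:3,:3]=s["ee_rot"];T[:3,3]=s["tool_pos"]
d=robot.get_image("wrist");d["world_from_camera"]=T@d["hand_eye"];pickle.dump(d,open("pics/w1.pkl","wb"))
cv2.imwrite("pics/w1.png",d["pixels"][:,:,::-1])
E
```

```text
2.4833 [-0.0604 -0.0901  0.28  ] (array([ 0.0001,  0.0006, -0.    ]), array([-0.0001,  0.0001, -0.0006]))
```

View pics/w1.png

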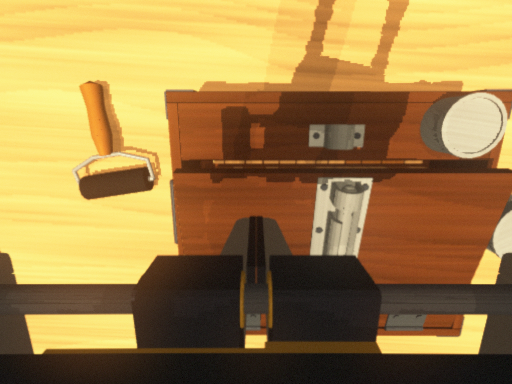

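```bash
python3 - <<'E'
from h import *
d=pickle.load(open("pics/w1.pkl","rb"))
for n,p,z in[("keeper",(336.5,137),.122),("frontR",(166,91),.12),("tin",(472,124),.16),("frontmid",(340,94),.12)]:
    print(n,chest(onz(d,p,z)))
E
```

```text
keeper [-0.1102  0.0017  0.122 ]
frontR [-0.1595 -0.1874  0.12  ]
tin [-0.125   0.1223  0.16  ]
frontmid [-0.1563  0.0027  0.12  ]
```

servo_tool:
  motion: [0, 0, 0.05, 0, 0, 0, 0, 0, 0.1, 0, 0, 0, 0, 0, 0.13, 0, 0, 0, 0, 0, 0.14, 0, 0, 0, 0, 0, 0.146, 0, 0, 0, 0, 0, 0.152, 0, 0, 0, 0, 0, 0.158, 0, 0, 0, 0, 0, 0.164, 0, 0, 0, 0, 0, 0.17, 0, 0, 0, 0, 0, 0.176, 0, 0, 0, 0, 0, 0.182, 0, 0, 0, 0, 0, 0.188, 0, 0, 0, 0, 0, 0.194, 0, 0, 0, 0, 0, 0.198, 0, 0, 0, 0, 0, 0.198, 0, 0, 0]

```text
time_s: 3.78
tool_pos: [0.4866, 0.0441, 0.1338]
ee_rot: [[-0.061, 0.998, 0.003], [0.998, 0.061, -0.001], [-0.001, 0.003, -1.0]]
wrist_force: [-0.6, 0.7, 1.7]
opening: 0.008
```

servo_tool:
  motion: [0, 0, 0.003, 0, 0, 0, 0, 0, 0.005, 0, 0, 0, 0, 0, 0.005, 0, 0, 0]

```text
time_s: 4.03
tool_pos: [0.4867, 0.0441, 0.1299]
ee_rot: [[-0.062, 0.998, 0.003], [0.998, 0.062, -0.001], [-0.001, 0.003, -1.0]]
wrist_force: [-1.3, -0.9, 3.3]
opening: 0.007
```

servo_tool:
  motion: [0, 0, 0.003, 0, 0, 0, 0, 0, 0.005, 0, 0, 0, 0, 0, 0.005, 0, 0, 0]

```text
time_s: 4.28
tool_pos: [0.4869, 0.0441, 0.1282]
ee_rot: [[-0.062, 0.998, 0.003], [0.998, 0.062, -0.001], [-0.002, 0.003, -1.0]]
wrist_force: [-8.5, -0.5, 19.4]
opening: 0.002
```

servo_tool:
  motion: [0, 0, 0.0015, 0, 0, 0, 0, 0, -0.02, 0, 0, 0, 0, 0, -0.07, 0, 0, 0, 0, 0, -0.12, 0, 0, 0, 0, 0, -0.17, 0, 0, 0, 0, 0, -0.2, 0, 0, 0, 0, 0, -0.2, 0, 0, 0]

```text
time_s: 4.87
tool_pos: [0.4889, 0.0441, 0.2819]
ee_rot: [[-0.062, 0.998, 0.014], [0.998, 0.062, -0.002], [-0.003, 0.014, -1.0]]
wrist_force: [-0.3, -0.1, 0.4]
opening: 0.003
```

```bash
python3 - <<'E'
from h import *
from cell import robot
s=robot.observe();print(s["time_s"],chest(s["tool_pos"]),mv(w(.046,0,.27),rot(np.pi/2+YAW)))
T=np.eye(4);T[:3,:3]=s["ee_rot"];T[:3,3]=s["tool_pos"]
ims=[]
for n in("wrist","scene","top"):
    d=robot.get_image(n)
    if n=="wrist": d["world_from_camera"]=T@d["hand_eye"]
    pickle.dump(d,open(f"pics/{n}2.pkl","wb"))
    a=d["pixels"][:,:,::-1]
    ims.append(a if n=="wrist" else cv2.resize(a[130:330,200:420] if n=="scene" else a[130:280,140:320],(512,384),interpolation=cv2.INTER_CUBIC))
cv2.imwrite("pics/c2.png",cv2.resize(np.vstack([np.hstack([ims[1],ims[2]]),np.hstack([ims[0],ims[0]*0])]),(800,600)))
E
```

```text
4.8667 [-0.0567 -0.0907  0.2819] (array([0.1208, 0.1368, 0.0173]), array([0.0069, 0.0016, 0.0006]))
```

View pics/c2.png

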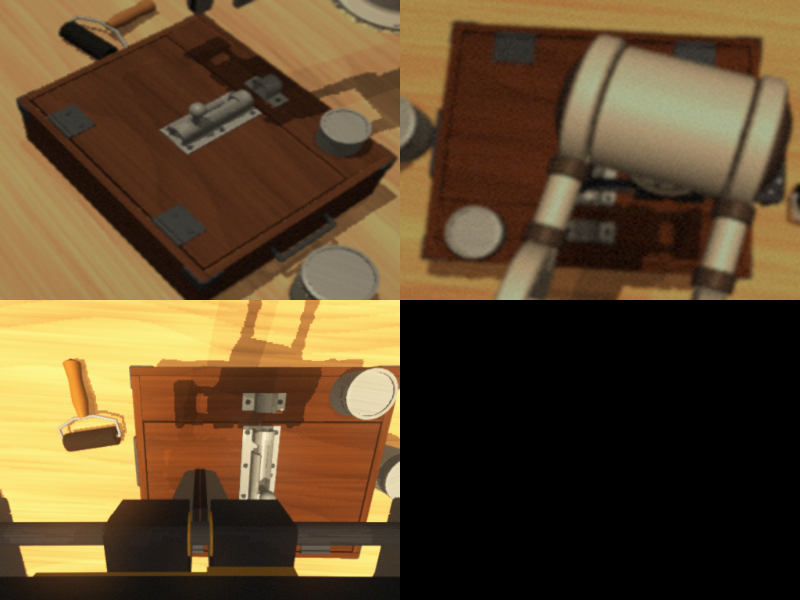

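```bash
python3 - <<'E'
from h import *
d=pickle.load(open("pics/scene2.pkl","rb"))
k=(197/400*220+200,107/300*200+130)
print(k,chest(onz(d,k,.177)))
k=(263/400*220+200,81/300*200+130);print("keeper",chest(onz(d,k,.152)))
w_=pickle.load(open("pics/wrist2.pkl","rb"))
k=(263*1.28,(487-300)*1.28);print("wrist ball?",k,chest(onz(w_,k,.177)))
k=(264.5*1.28,(402-300)*1.28);print("wrist keeper",k,chest(onz(w_,k,.122)))
E
```

```text
(308.35, 201.33333333333334) [ 0.0122 -0.001   0.177 ]
keeper [-0.1012  0.0005  0.152 ]
wrist ball? (336.64, 239.36) [-0.0039 -0.0061  0.177 ]
wrist keeper (338.56, 130.56) [-0.1115  0.0026  0.122 ]
```

servo_tool:
  motion: [0.1208, 0.142, 0, 0.0069, 0.0016, 0.0006, 0.1208, 0.142, 0, 0.0069, 0.0016, 0.0006, 0.1208, 0.142, 0, 0.0069, 0.0016, 0.0006, 0.1208, 0.142, 0, 0.0069, 0.0016, 0.0006, 0.1208, 0.142, 0, 0.0069, 0.0016, 0.0006, 0.1208, 0.142, 0, 0.0069, 0.0016, 0.0006]

```text
time_s: 5.52
tool_pos: [0.585, 0.1417, 0.2718]
ee_rot: [[-0.062, 0.998, -0.018], [0.998, 0.062, 0.001], [0.003, -0.018, -1.0]]
wrist_force: [-0.3, 0.1, 0.7]
opening: 0.005
```

```bash
python3 - <<'E'
from h import *
from cell import robot
s=robot.observe();print(s["time_s"],chest(s["tool_pos"]),mv(w(.05,0,.166),rot(np.pi/2+YAW)))
T=np.eye(4);T[:3,:3]=s["ee_rot"];T[:3,3]=s["tool_pos"]
d=robot.get_image("wrist");d["world_from_camera"]=T@d["hand_eye"];pickle.dump(d,open("pics/w3.pkl","wb"))
cv2.imwrite("pics/w3.png",d["pixels"][:,:,::-1])
E
```

```text
5.5167 [0.0451 0.001  0.2718] (array([-0.0017,  0.009 ,  0.141 ]), array([-0.0089, -0.0013,  0.0007]))
```

View pics/w3.png

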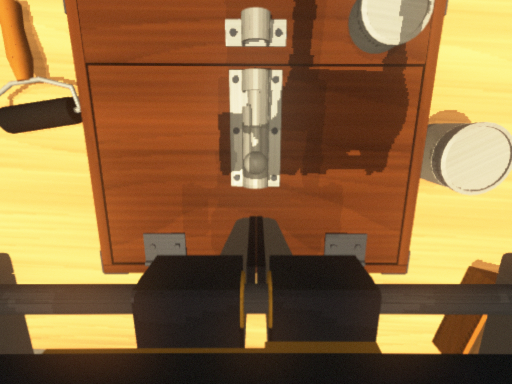

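```bash
python3 - <<'E'
from h import *
d=pickle.load(open("pics/w3.pkl","rb"))
print(chest(onz(d,(256,162),.177)),chest(onz(d,(256,33),.122)),chest(onz(d,(246,64),.12)),chest(onz(d,(256,71),.12)))
E
```

```text
[0.0123 0.002  0.177 ] [-0.1113  0.0019  0.122 ] [-0.0827 -0.0085  0.12  ] [-0.0759  0.002   0.12  ]
```

servo_tool:
  motion: [-0.0017, 0.009, 0.04, -0.0089, -0.0013, 0.0007, -0.0017, 0.009, 0.08, -0.0089, -0.0013, 0.0007, -0.0017, 0.009, 0.11, -0.0089, -0.0013, 0.0007, -0.0017, 0.009, 0.13, -0.0089, -0.0013, 0.0007, -0.0017, 0.009, 0.141, -0.0089, -0.0013, 0.0007, -0.0017, 0.009, 0.141, -0.0089, -0.0013, 0.0007, -0.0017, 0.009, 0.141, -0.0089, -0.0013, 0.0007]

```text
time_s: 6.15
tool_pos: [0.591, 0.1403, 0.1689]
ee_rot: [[-0.059, 0.998, 0.004], [0.998, 0.059, 0.0], [0.0, 0.004, -1.0]]
wrist_force: [0.3, 0.4, 0.6]
opening: 0.004
```

```bash
python3 - <<'E'
from h import *
from cell import robot
s=robot.observe();print(s["time_s"],chest(s["tool_pos"]),mv(w(-.0265,0.001,.166),rot(np.pi/2+YAW)))
E
```

```text
6.15 [ 0.0511 -0.0008  0.1689] (array([ 0.0022, -0.1035,  0.0034]), array([ 0.0022, -0.    , -0.0009]))
```

servo_tool:
  motion: [0, -0.006, 0.003, 0.002, 0, 0, 0, -0.012, 0.003, 0.002, 0, 0, 0.001, -0.018, 0.003, 0.002, 0, 0, 0.002, -0.024, 0.003, 0.002, 0, 0, 0.002, -0.03, 0.003, 0.002, 0, 0, 0.002, -0.036, 0.003, 0.002, 0, 0, 0.002, -0.042, 0.003, 0.002, 0, 0, 0.002, -0.048, 0.003, 0.002, 0, 0, 0.002, -0.054, 0.003, 0.002, 0, 0, 0.002, -0.06, 0.003, 0.002, 0, 0, 0.002, -0.066, 0.003, 0.002, 0, 0, 0.002, -0.072, 0.003, 0.002, 0, 0, 0.002, -0.078, 0.003, 0.002, 0, 0, 0.002, -0.084, 0.003, 0.002, 0, 0, 0.002, -0.09, 0.003, 0.002, 0, 0, 0.002, -0.095, 0.003, 0.002, 0, 0, 0.002, -0.099, 0.003, 0.002, 0, 0, 0.002, -0.1, 0.003, 0.002, 0, 0, 0.002, -0.1, 0.003, 0.002, 0, 0]

```text
time_s: 7.73
tool_pos: [0.5157, 0.138, 0.1655]
ee_rot: [[-0.06, 0.998, -0.001], [0.998, 0.06, 0.0], [0.0, -0.001, -1.0]]
wrist_force: [1.7, 0.8, 0.9]
opening: 0.002
```

```bash
python3 - <<'E'
from h import *
from cell import robot
s=robot.observe();print(s["time_s"],chest(s["tool_pos"]),s["wrist_force"],mv(w(-.0265,0.001,.166),rot(np.pi/2+YAW)))
E
```

```text
7.7333 [-0.0243  0.0014  0.1655] [1.68204229 0.77747954 0.93746624] (array([-0.0006, -0.003 , -0.0007]), array([-0.0004, -0.0001, -0.0005]))
```

Still sliding lightly (1.7 N); on in small steps until the stop is felt.

servo_tool:
  motion: [0, -0.003, 0, 0, 0, 0, 0, -0.005, 0, 0, 0, 0, 0, -0.005, 0, 0, 0, 0]

```text
time_s: 7.98
tool_pos: [0.513, 0.1378, 0.1657]
ee_rot: [[-0.06, 0.998, 0.002], [0.998, 0.06, 0.0], [0.0, 0.002, -1.0]]
wrist_force: [5.8, -0.3, -0.8]
opening: 0.004
```

servo_tool:
  motion: [0, -0.002, 0, 0, 0, 0, 0, -0.003, 0, 0, 0, 0, 0, -0.003, 0, 0, 0, 0]

```text
time_s: 8.23
tool_pos: [0.5126, 0.1377, 0.1659]
ee_rot: [[-0.059, 0.998, 0.006], [0.998, 0.059, 0.001], [0.001, 0.006, -1.0]]
wrist_force: [11.3, 1.6, -4.8]
opening: 0.005
```

servo_tool:
  motion: [0, 0.01, 0, 0, 0, 0, 0, 0.02, 0, 0, 0, 0, 0, 0.024, -0.03, 0, 0, 0, 0, 0.024, -0.08, 0, 0, 0, 0, 0.024, -0.1, 0, 0, 0, 0, 0.024, -0.1, 0, 0, 0]

```text
time_s: 8.73
tool_pos: [0.5303, 0.1388, 0.2449]
ee_rot: [[-0.06, 0.998, 0.006], [0.998, 0.06, 0.0], [-0.0, 0.006, -1.0]]
wrist_force: [1.1, 0.1, 0.1]
opening: 0.007
```

```bash
python3 - <<'E'
from h import *
from cell import robot
s=robot.observe();print(s["time_s"],chest(s["tool_pos"]),mv(w(-.0475,0.05,.236),rot(np.pi/2+YAW)))
T=np.eye(4);T[:3,:3]=s["ee_rot"];T[:3,3]=s["tool_pos"]
d=robot.get_image("wrist");d["world_from_camera"]=T@d["hand_eye"];pickle.dump(d,open("pics/w4.pkl","wb"))
cv2.imwrite("pics/w4.png",d["pixels"][:,:,::-1])
E
```

```text
8.7333 [-0.0096  0.0014  0.2449] (array([ 0.0648, -0.0507,  0.0116]), array([ 0.003 ,  0.    , -0.0004]))
```

View pics/w4.png

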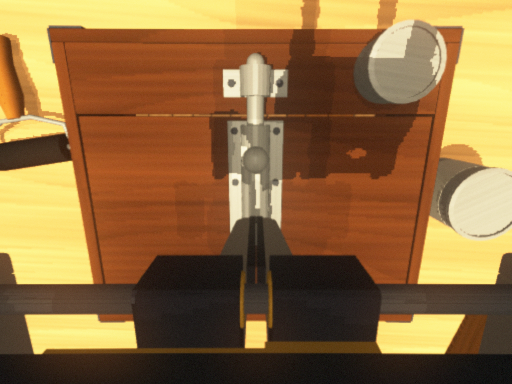

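servo_tool:
  motion: [0.065, -0.051, 0.0, 0.003, 0, 0, 0.065, -0.051, 0.0, 0.003, 0, 0, 0.065, -0.051, 0.01, 0.003, 0, 0, 0.065, -0.051, 0.05, 0.003, 0, 0, 0.065, -0.051, 0.09, 0.003, 0, 0, 0.065, -0.051, 0.108, 0.003, 0, 0, 0.065, -0.051, 0.108, 0.003, 0, 0, 0.065, -0.051, 0.108, 0.003, 0, 0]

```text
time_s: 9.45
tool_pos: [0.4859, 0.1845, 0.1577]
ee_rot: [[-0.059, 0.998, -0.01], [0.998, 0.059, -0.001], [-0.0, -0.01, -1.0]]
wrist_force: [0.7, 0.9, -0.1]
opening: 0.004
```

```bash
python3 - <<'E'
from h import *
from cell import robot
s=robot.observe();print(s["time_s"],chest(s["tool_pos"]),s["wrist_force"],mv(w(-.0475,-.005,.1635),rot(np.pi/2+YAW)))
E
```

```text
9.45 [-0.0512  0.0497  0.1577] [ 0.65175564  0.89373877 -0.112908  ] (array([-0.0729,  0.0049, -0.0078]), array([-0.0052,  0.0002, -0.0006]))
```

servo_tool:
  motion: [0, 0.004, -0.004, -0.003, 0, 0, 0, 0.004, -0.004, -0.003, 0, 0, 0, 0.004, -0.004, -0.003, 0, 0]

```text
time_s: 9.7
tool_pos: [0.4914, 0.1853, 0.1643]
ee_rot: [[-0.059, 0.998, 0.003], [0.998, 0.059, 0.001], [0.0, 0.003, -1.0]]
wrist_force: [-0.4, 0.2, 0.1]
opening: 0.007
```

```bash
python3 - <<'E'
from h import *
from cell import robot
s=robot.observe();print(s["time_s"],chest(s["tool_pos"]),s["wrist_force"],mv(w(-.0475,-.005,.1635),rot(np.pi/2+YAW)))
E
```

```text
9.7 [-0.0456  0.0502  0.1643] [-0.350244    0.19564868  0.08546679] (array([-0.0735, -0.0024,  0.0011]), array([ 0.0016, -0.0002, -0.0005]))
```

servo_tool:
  motion: [-0.006, -0.002, 0, 0.001, 0, 0, -0.012, -0.002, 0, 0.001, 0, 0, -0.018, -0.002, 0, 0.001, 0, 0, -0.024, -0.002, 0, 0.001, 0, 0, -0.028, -0.002, 0, 0.001, 0, 0, -0.032, -0.002, 0, 0.001, 0, 0, -0.036, -0.002, 0, 0.001, 0, 0, -0.04, -0.002, 0, 0.001, 0, 0, -0.044, -0.002, 0, 0.001, 0, 0, -0.048, -0.002, 0, 0.001, 0, 0, -0.052, -0.002, 0, 0.001, 0, 0, -0.056, -0.002, 0, 0.001, 0, 0, -0.06, -0.002, 0, 0.001, 0, 0, -0.06, -0.002, 0, 0.001, 0, 0]

```text
time_s: 10.87
tool_pos: [0.4911, 0.1399, 0.1624]
ee_rot: [[-0.059, 0.998, -0.003], [0.998, 0.059, 0.0], [0.0, -0.003, -1.0]]
wrist_force: [-0.2, 1.5, 0.1]
opening: 0.003
```

```bash
cat > look.py <<'E'
import sys
from h import *
from cell import robot
n=sys.argv[1]
s=robot.observe();print(s["time_s"],chest(s["tool_pos"]),s["wrist_force"],mv(w(-.0475,-.005,.1635),rot(np.pi/2+YAW)))
d=robot.get_image("wrist");e=robot.get_image("scene")
T=np.eye(4);T[:3,:3]=s["ee_rot"];T[:3,3]=s["tool_pos"];d["world_from_camera"]=T@d["hand_eye"]
pickle.dump((d,e),open(f"pics/{n}.pkl","wb"))
cv2.imwrite(f"pics/{n}.png",np.hstack([cv2.resize(d["pixels"][:,:,::-1],(450,338)),cv2.resize(e["pixels"][150:250,270:370,::-1],(338,338),interpolation=cv2.INTER_CUBIC)]))
E
python3 look.py l5
```

```text
10.8667 [-0.0487  0.0048  0.1624] [-0.19861037  1.5488269   0.10335421] (array([-0.0131,  0.0016, -0.0015]), array([-0.0013, -0.0002, -0.0007]))
```

View pics/l5.png

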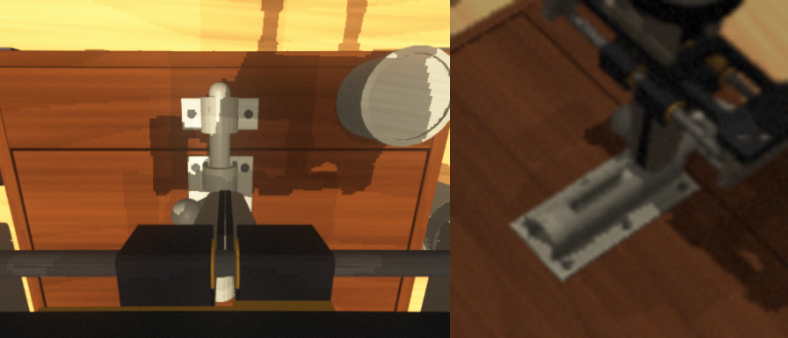

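servo_tool:
  motion: [-0.003, 0.001, -0.001, -0.001, 0, 0, -0.006, 0.001, -0.001, -0.001, 0, 0, -0.009, 0.001, -0.001, -0.001, 0, 0, -0.012, 0.001, -0.001, -0.001, 0, 0, -0.014, 0.001, -0.001, -0.001, 0, 0, -0.014, 0.001, -0.001, -0.001, 0, 0]

```text
time_s: 11.47
tool_pos: [0.4929, 0.1294, 0.1635]
ee_rot: [[-0.059, 0.998, 0.0], [0.998, 0.059, -0.0], [-0.0, 0.0, -1.0]]
wrist_force: [-1.0, 1.0, 0.6]
opening: 0.004
```

```bash
python3 look.py l6
```

```text
11.4667 [-0.0476 -0.0057  0.1635] [-0.98003282  1.04476968  0.62361245] (array([0.001 , 0.0001, 0.    ]), array([ 0.0002,  0.0001, -0.0006]))
```

View pics/l6.png

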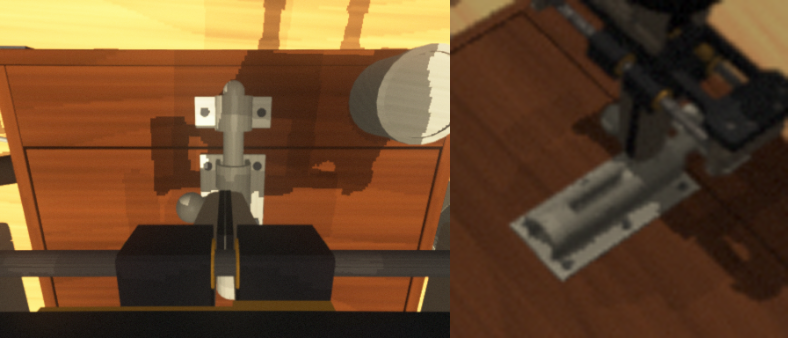

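```bash
cat > ang.py <<'E'
import sys
from h import *
n,u,v=sys.argv[1],float(sys.argv[2]),float(sys.argv[3])
d=pickle.load(open(f"pics/{n}.pkl","rb"))[0]
for z in np.arange(.14,.178,.005):
    p=chest(onz(d,(u*512/450,v*512/450),z));print(p,"r",round(float(np.hypot(p[1]-.001,z-.137)),4),"th",round(float(np.arctan2(-p[1]+.001,z-.137)),2))
E
python3 ang.py l6 187 208
```

```text
[-0.0359 -0.0361  0.14  ] r 0.0372 th 1.49
[-0.0382 -0.0352  0.145 ] r 0.0371 th 1.35
[-0.0404 -0.0344  0.15  ] r 0.0377 th 1.22
[-0.0427 -0.0335  0.155 ] r 0.0389 th 1.09
[-0.0449 -0.0327  0.16  ] r 0.0408 th 0.97
[-0.0472 -0.0319  0.165 ] r 0.0432 th 0.87
[-0.0494 -0.031   0.17  ] r 0.046 th 0.77
[-0.0517 -0.0302  0.175 ] r 0.0492 th 0.69
```

servo_tool:
  motion: [-0.003, 0, 0, 0, 0, 0, -0.006, 0, 0, 0, 0, 0, -0.009, 0, 0, 0, 0, 0, -0.009, 0, 0, 0, 0, 0]

```text
time_s: 11.9
tool_pos: [0.4929, 0.1226, 0.1632]
ee_rot: [[-0.059, 0.998, -0.001], [0.998, 0.059, -0.0], [-0.0, -0.001, -1.0]]
wrist_force: [-0.4, 2.1, -0.3]
opening: 0.003
```

```bash
python3 look.py l7
```

```text
11.9 [-0.0479 -0.0125  0.1632] [-0.39551258  2.09932824 -0.28201923] (array([ 0.01  ,  0.0006, -0.0004]), array([-0.0003,  0.0001, -0.0006]))
```

View pics/l7.png

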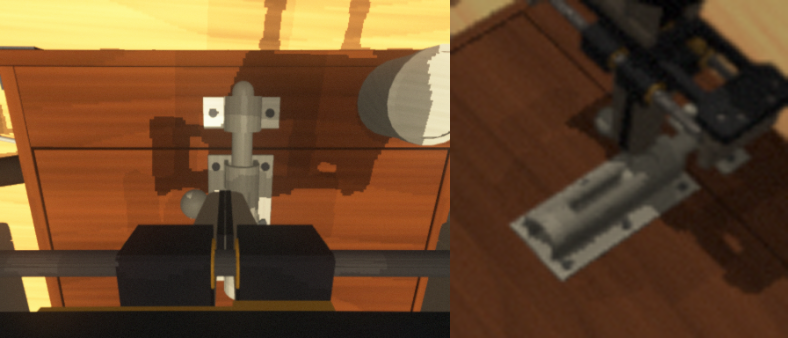

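servo_tool:
  motion: [0.004, 0, -0.004, 0, 0, 0, 0.004, 0, -0.03, 0, 0, 0, 0.004, 0, -0.07, 0, 0, 0, 0.004, 0, -0.09, 0, 0, 0, 0.004, 0, -0.09, 0, 0, 0, 0.004, 0, -0.09, 0, 0, 0]

```text
time_s: 12.5
tool_pos: [0.4937, 0.1258, 0.2319]
ee_rot: [[-0.06, 0.998, 0.003], [0.998, 0.06, -0.001], [-0.001, 0.003, -1.0]]
wrist_force: [-0.1, 0.0, -0.3]
opening: 0.007
```

```bash
python3 look.py l8;python3 -c "
from h import *
print(mv(w(-.0475,-.043,.19),rot(np.pi/2+YAW)))"
```

```text
12.5 [-0.047  -0.0094  0.2319] [-0.0808322   0.00598891 -0.30287514] (array([ 0.0059, -0.001 ,  0.0912]), array([ 0.0013,  0.0004, -0.0005]))
(array([-0.045 ,  0.0013,  0.0528]), array([-0.001 ,  0.0001, -0.0005]))
```

View pics/l8.png

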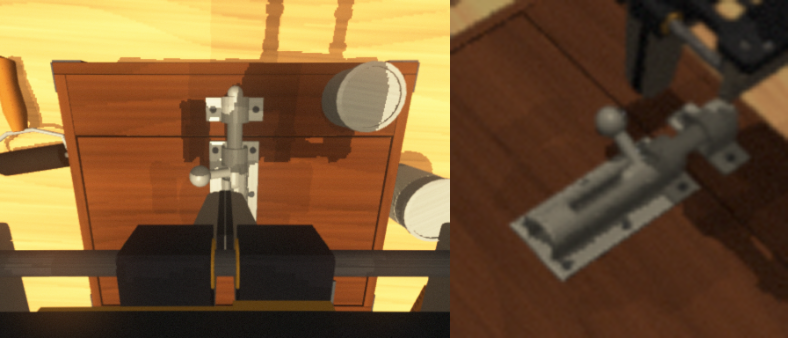

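```bash
cat > ang2.py <<'E'
import sys
from h import *
n,a,b,c,e_=sys.argv[1],*map(float,sys.argv[2:])
d,e=pickle.load(open(f"pics/{n}.pkl","rb"))
p=chest(tri([ray(d,(a*512/450,b*512/450)),ray(e,(270+(c-450)/3.38,150+e_/3.38))]))
print(p,"th",np.arctan2(-p[1]+.001,p[2]-.137))
E
python3 ang2.py l8 200 177 611 122; python3 ang.py l8 200 177
```

```text
[-0.0452 -0.0335  0.1535] th 1.1246907778514934
[-0.0407 -0.0357  0.14  ] r 0.0368 th 1.49
[-0.0422 -0.0351  0.145 ] r 0.037 th 1.35
[-0.0437 -0.0346  0.15  ] r 0.0379 th 1.22
[-0.0453 -0.0341  0.155 ] r 0.0394 th 1.1
[-0.0468 -0.0335  0.16  ] r 0.0415 th 0.98
[-0.0484 -0.033   0.165 ] r 0.044 th 0.88
[-0.0499 -0.0325  0.17  ] r 0.047 th 0.79
[-0.0515 -0.0319  0.175 ] r 0.0503 th 0.71
```

servo_tool:
  motion: [-0.045, 0.001, 0, -0.001, 0, 0, -0.045, 0.001, 0.02, -0.001, 0, 0, -0.045, 0.001, 0.045, -0.001, 0, 0, -0.045, 0.001, 0.055, -0.001, 0, 0, -0.045, 0.001, 0.06, -0.001, 0, 0, -0.045, 0.001, 0.065, -0.001, 0, 0, -0.045, 0.001, 0.07, -0.001, 0, 0, -0.045, 0.001, 0.075, -0.001, 0, 0, -0.045, 0.001, 0.08, -0.001, 0, 0, -0.045, 0.001, 0.084, -0.001, 0, 0, -0.045, 0.001, 0.088, -0.001, 0, 0, -0.045, 0.001, 0.088, -0.001, 0, 0]

```text
time_s: 13.6
tool_pos: [0.496, 0.0924, 0.1648]
ee_rot: [[-0.06, 0.998, 0.003], [0.998, 0.059, 0.0], [0.0, 0.003, -1.0]]
wrist_force: [0.4, -1.3, 2.1]
opening: 0.001
```

```bash
python3 look.py l9
```

```text
13.6 [-0.0467 -0.0429  0.1648] [ 0.36928317 -1.26354868  2.12704259] (array([ 0.0505, -0.0012,  0.0018]), array([ 0.0015, -0.0001, -0.0005]))
```

View pics/l9.png

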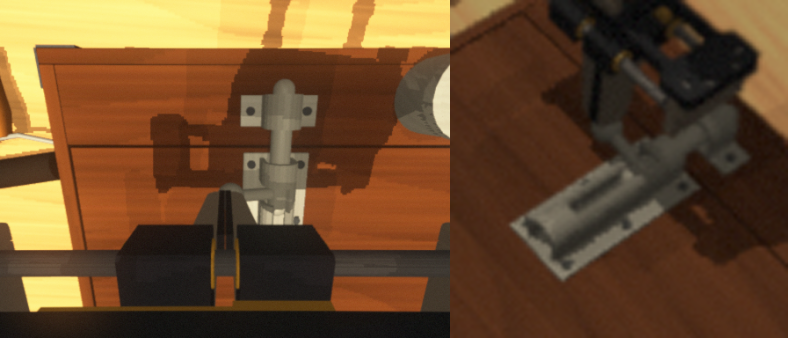

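Force 2.1 N, tip at 0.157, near the bottom. On until the stop.

servo_tool:
  motion: [0, 0, 0.002, 0, 0, 0, 0, 0, 0.003, 0, 0, 0, 0, 0, 0.003, 0, 0, 0]

```text
time_s: 13.95
tool_pos: [0.4963, 0.0925, 0.1642]
ee_rot: [[-0.06, 0.998, 0.004], [0.998, 0.06, 0.0], [0.0, 0.004, -1.0]]
wrist_force: [-1.8, -1.0, 8.3]
opening: 0.0
```

servo_tool:
  motion: [0, 0, 0.002, 0, 0, 0, 0, 0, 0.003, 0, 0, 0, 0, 0, 0.003, 0, 0, 0]

```text
time_s: 14.2
tool_pos: [0.4978, 0.0925, 0.1637]
ee_rot: [[-0.06, 0.998, 0.007], [0.998, 0.06, 0.0], [-0.0, 0.007, -1.0]]
wrist_force: [-2.1, -0.6, 15.0]
opening: 0.005
```

servo_tool:
  motion: [0, 0, -0.01, 0, 0, 0, 0, 0, -0.05, 0, 0, 0, 0, 0, -0.1, 0, 0, 0, 0, 0, -0.15, 0, 0, 0, -0.05, 0, -0.18, 0, 0, 0, -0.1, 0, -0.18, 0, 0, 0, -0.1, 0, -0.18, 0, 0, 0, -0.1, 0, -0.18, 0, 0, 0]

```text
time_s: 14.87
tool_pos: [0.4997, 0.0164, 0.2952]
ee_rot: [[-0.056, 0.998, 0.001], [0.998, 0.056, 0.001], [0.001, 0.002, -1.0]]
wrist_force: [-0.3, 1.3, 1.1]
opening: 0.007
```

```bash
python3 look.py l10
```

```text
14.8667 [-0.0475 -0.1189  0.2952] [-0.29484018  1.26794211  1.05152876] (array([ 0.1517, -0.0008,  0.1757]), array([ 0.0008, -0.0005, -0.0021]))
```

View pics/l10.png

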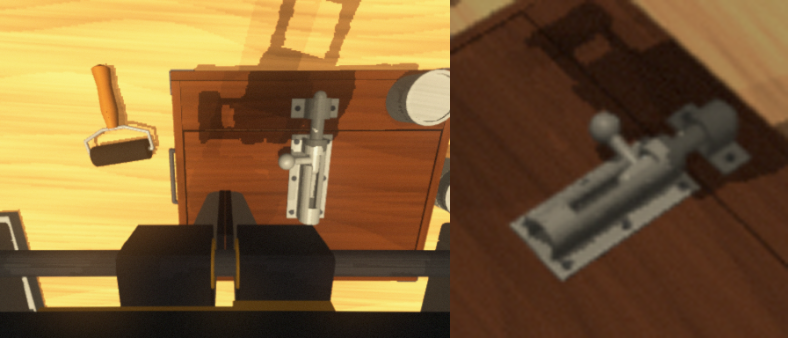

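```bash
python3 ang2.py l10 287 160 604 127
python3 ang.py l10 287 160|head -4; python3 - <<'E'
from h import *
e0=pickle.load(open("pics/scene0.pkl","rb"));e=pickle.load(open("pics/l10.pkl","rb"))[1]
cv2.imwrite("pics/s10.png",np.hstack([e0["pixels"][100:384,190:440,::-1],e["pixels"][100:384,190:440,::-1]]))
E
```

```text
[-0.0452 -0.037   0.1432] th 1.409063519954502
[-0.0452 -0.0354  0.14  ] r 0.0365 th 1.49
[-0.0464 -0.0367  0.145 ] r 0.0385 th 1.36
[-0.0475 -0.0381  0.15  ] r 0.0412 th 1.25
[-0.0487 -0.0394  0.155 ] r 0.0442 th 1.15
```

View pics/s10.png

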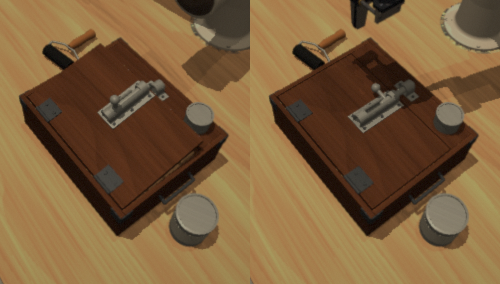

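```bash
python3 -c "
from cell import robot
print(robot.hand_in())"
```

```text
the job is handed in; nothing more can be done
None
```

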